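# Vent the marinating canister and hold its lid ajar

### The arm

A 7-joint arm with a two-finger parallel gripper is mounted at the origin on the work surface. World frame = base frame: x ahead of the robot, y to its left, z up, the work surface at z = 0. Lengths are in m, angles in degrees, forces in N, time in s.
With the tool pointing down it reaches from about 0.425 to 0.875 m from the base axis. Payload 4.7 kg.
Tool frame: the origin (TCP) lies between the finger pads; the fingertips stand 8 mm ahead of it and the grasp point (between the pads) lies 11 mm behind it (env.tip_extent is the distance from the TCP to the fingertips, in m); z points along the fingers, y is the line along which they close (so a half turn about z gives the same grasp; the last joint's range is limited). The gripper opens to 87 mm and grips with 3 to 60 N. Pads are 19 mm wide; open, the fingers measure 117 mm over their backs; the gripper's body (75 mm by 190 mm) begins 51 mm behind the grasp point.
Start: joints at [67.042, 18.392, -4.016, 83.108, 1.295, 78.541, -3.26], TCP at [0.262, -0.595, 0.231] pointing down, gripper open.
Joint ranges: [-163.93, 163.93], [-17.29, 119.83], [-79.2, 71.16], [3.27, 140.29], [-89.18, 269.18], [5.43, 117.66], [-154.24, 154.24]. Speed limits (degrees/s): [147.25, 147.25, 180, 180, 180, 180, 180].

### API

Orientations are given as [roll, pitch, yaw] about the fixed x, y, z axes, in that order (R = Rz(yaw) Ry(pitch) Rx(roll)).
In Python, from cell import sensors, vision, workorder, env gives the robot as it stands.
- The arm moves only by the tool drive_tool, never from a script. Its argument "moves" is a list of rows, each an object of numbers: "x", "y", "z": the shift along the tool's x, y, z in mm; "rx", "ry", "rz": the turn, a rotation vector about the tool's x, y, z in rad; "fingers": the closure, from -1 (fully open) to 1 (shut). In form: [{"x": .., "y": .., "z": .., "rx": .., "ry": .., "rz": .., "fingers": ..}, ...]. A call has 1 to 20 rows; each row is the pose to reach, as a shift and turn from the pose commanded when the call began, along the tool's axes at that moment; what a row does not reach only later rows make up. A row lasts 1/8 s, in which the tool goes at most 62.5 mm and 10.7 degrees, less where a joint would pass 70% of its speed; a pose out of reach is approached as far as the arm can. A call with a gripper value outside its range is refused whole. The fingers move at their own pace and stop on an object; "force" is the grip in N (left out, the last holds). Time passes only in rows, so rows that repeat a pose let the fingers close. It gives the time, the measured TCP pose, the force, the opening and the grip force at its end, in the units of the state.
- sensors.get_obs(): the state, without advancing time (a new reading comes with each control period).
- vision.read_camera(name): name is "scene" or "top" or "wrist"; returns a dict with "image" (420x560x3 uint8, red, green, blue), "fx", "fy", "cx", "cy" (pixels), "k1" (the pictures are not rectified: a ray, as slopes to the right and down, at radius r is drawn at 1 + k1 r^2 times it, then the intrinsics apply), "R" (3x3) and "t" (3): a world point X has camera coordinates R X + t. Camera axes: x right, y down, z forward; pixel columns grow to the right and rows downward; lengths in m; the calibration is good to about 2 mm. A picture is of the moment at which its call begins. There is no depth.
- workorder.sign_off(): hands the job in; it is judged then, once.
The state is a dict: "time_s": time; "qpos": joint angles; "joint_velocities": joint speeds; "effort": joint torques, N m; "tool_pos": TCP position; "tool_rot": TCP orientation; "force": force on the tool from outside, world axes, zero at the start; "wrist_torque": the same for the moment, N m; "grip_width": finger opening in m; "grasp_force": force on a finger pad.
Only numpy, scipy, OpenCV 4.12 (cv2) and the standard library are available. Lean on these libraries where they do the work, as an engineer would, in place of code of your own. Each camera call takes 0.05 s, during which the arm holds its last target. There are 200 camera calls.

### The job

Vent the vacuum marinating canister: while the lid is still sealed, turn the vent knob beside it until its pointer lines up with the long index line on the deck, and leave it there. Then take the lid by its grip bar, pull it up until the sticky seal lets go, and hold it level just above the canister, about 20 mm above the rim, without lifting it well clear. Finish still holding the lid there, clear of the canister, and do not disturb the jug, bottle and bowl.

Things in the scene. Friction and masses are not known exactly. Their poses are not given: they have to be found in the camera images.
- unit: Marinating unit, fixed: a steel base 200 x 360 mm (x, y), its deck 50 mm above the counter. Origin: centre of its underside; z up. In its frame the round steel canister (outer diameter 132 mm, wall 4 mm, rim 130 mm above the counter) is centred at x 0, y +85 mm, and the vent knob's axis is at x 0, y -85 mm, on a black deck panel.
- rim (a point): Centre of the canister's mouth, at rim height (130 mm above the counter); z up, x and y as the unit's.
- vent_knob (a joint): Angle of the vent knob, rad, growing as it turns clockwise seen from above; travel 0 to 2.6, stays where it is left. At 0 its white pointer end points along the unit's -x; at 1.571 (a quarter turn) it points along the unit's +y, at the index line. It starts somewhere between 0.2 and 0.8.
- vent_knob_grip (a point): Point on the vent knob's axis at grip height, 87 mm above the counter. The knob is a black bar 46 mm long, 14 mm thick, from 12 to 44 mm above the deck, on a 48 mm disc; a white line on its top marks the pointer end. Round base plate 72 mm across, 6 mm thick. The axes turn with the knob: -x is along the pointer, the bar lies along x. It turns easily (0.04 N m).
- vent_mark (a point): Middle of the index line, a single white line 22 mm long and 4 mm wide on the deck, running from near the knob towards the canister, along the unit's y. Two small white dots elsewhere round the knob are not the index. x and y as the unit's.
- lid: Loose lid, 0.2 to 0.42 kg: white disc 140 mm across, 8 mm thick, with a rubber-edged plug 17 mm deep below (106 mm across). Origin: centre of the disc's underside, on the rim when closed; z up, x along the grip bar. The lip seal snaps round the plug: the pull peaks at 12 to 18 N, weight included, 2 to 5 mm up; beyond 11 mm only the weight is left. If let go it drops and may perch on the seal.
- lid_grip (a point): Point to grip on the lid, 34 mm above the lid's origin: in the black grip bar that stands on the disc, 70 mm long (lid's x), 14 mm thick (lid's y), 40 mm tall (top 48 mm above the lid's origin). x along the bar, z up.
- jug: White plastic jug with a handle, 100 mm across, 130 mm tall, loose. Origin: centre of its underside. Leave alone.
- sauce: Amber glass bottle with black cap, 60 mm across, 160 mm tall, loose. Origin: centre of its underside. Leave alone.
- bowl: Steel bowl, 120 mm across, 50 mm tall, loose. Origin: centre of its underside. Leave alone.
Not all that is in view belongs to the job. What is shaped like the lid but brown is not meant.

How it is judged:
By the outcome, as a careful person would: the job done as asked, in the order asked, and still so for the second after the job is handed in, while the arm keeps its last pose, push and grip.
It also fails if it takes over 42 s, if anything falls off the work surface, if the arm or the gripper's body presses on something with over 40 N, if the wrist force passes 120 N, or if a joint passes its speed limit or range.

## Working session

There is one attempt and no reset: what is moved stays moved. The work goes in short steps, Python scripts to look and compute and a tool call to move; the robot and the scene stay as the last step left them, time stands still between calls to the robot, and variables do not carry over. Pictures are saved under pics/ and viewed, at most 10 in all, crops included, and the job is handed in when it is done.

Besides the shell and the picture viewer there is one more tool, called after "Call:" as name(argument=value, ...) on one line, values as JSON. drive_tool: Moves the arm, as the interface text tells. Its arguments: {"type":"object","properties":{"moves":{"type":"array"},"force":{"type":"number"}},"required":["moves"]}

```bash
mkdir -p pics; cat > h.py <<'E'
import numpy as np, cv2
from cell import sensors, vision, workorder, env
def cam(n): return vision.read_camera(n)
def save(c,f): cv2.imwrite('pics/'+f, c['image'][:,:,::-1])
def ray(c,u,v):
    K=np.array([[c['fx'],0,c['cx']],[0,c['fy'],c['cy']],[0,0,1.]])
    d=np.array([(u-c['cx'])/c['fx'],(v-c['cy'])/c['fy']]); s=d.copy()
    for _ in range(30): s=d/(1+c['k1']*(s@s))
    R=np.array(c['R']);return -R.T@np.array(c['t']), R.T@np.array([s[0],s[1],1])
def onz(c,u,v,z):
    o,d=ray(c,u,v); return o+d*(z-o[2])/d[2]
def proj(c,X):
    p=np.array(c['R'])@np.array(X)+np.array(c['t']); s=p[:2]/p[2]; s=s*(1+c['k1']*(s@s))
    return np.array([s[0]*c['fx']+c['cx'],s[1]*c['fy']+c['cy']])
E
python3 - <<'E'
from h import *
a=cam('scene');b=cam('top')
save(a,'scene.png');save(b,'top.png')
import pickle;pickle.dump((a,b),open('c.pkl','wb'))
o=sensors.get_obs();print(o['time_s'],o['tool_pos'],o['tool_rot'],o['grip_width'],env.tip_extent)
E
```

```text
0.1 [ 0.26169223 -0.59447062  0.22956398] [-1.79901002e+02  5.97430227e-03  2.37651272e+01] 0.0867752649790685 0.008
```

View pics/top.png

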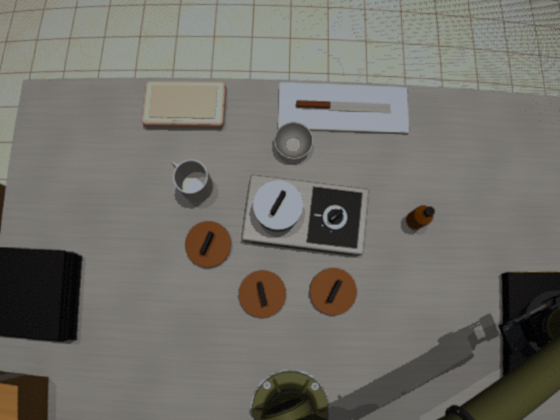

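View pics/scene.png

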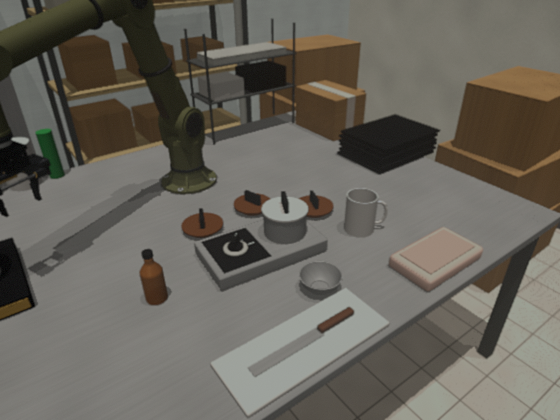

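The top view shows the base plate at about (306,215) px, with the robot base at the bottom, so +x is up and +y is left. There are four lid-shaped things: white at (277,206), and brown at (208,244), (262,294) and (333,292). The white one on the canister fits the description. The jug is at (191,178), the bowl at (293,142), the bottle at (420,217) and the knob at (335,216). The scene view agrees.

```bash
python3 - <<'E'
from h import *
import pickle;a,b=pickle.load(open('c.pkl','rb'))
im=b['image'][165:265,230:380,::-1]
cv2.imwrite('pics/crop.png',cv2.resize(im,(0,0),fx=5,fy=5,interpolation=cv2.INTER_CUBIC))
I=b['image'].astype(int)
# black panel -> unit pose; white lid
g=I.max(2)
def biggest(m):
    cs,_=cv2.findContours(m.astype(np.uint8),cv2.RETR_EXTERNAL,cv2.CHAIN_APPROX_NONE); return max(cs,key=cv2.contourArea)
roi=np.zeros(g.shape,bool);roi[180:255,300:372]=1
c=biggest((g<60)&roi); r=cv2.minAreaRect(c);print('panel',r)
P=np.array([onz(b,*p,0.05)[:2] for p in cv2.boxPoints(r)]);print(P,P.mean(0))
roi[:]=0;roi[172:240,243:310]=1
m=(I.min(2)>170)&roi; c=biggest(m);h=cv2.convexHull(c)
L=np.array([onz(b,*p[0],0.138)[:2] for p in h],np.float32)
print('lid',cv2.minEnclosingCircle(L),cv2.fitEllipse(L), 'px',cv2.boundingRect(c))
m2=np.zeros(g.shape,np.uint8);cv2.drawContours(m2,[h],-1,1,-1);m2=cv2.erode(m2,np.ones((5,5)))
c=biggest((g<60)&(m2>0)); r=cv2.minAreaRect(c);print('bar',r)
P=np.array([onz(b,*p,0.178)[:2] for p in cv2.boxPoints(r)]);print(P,P.mean(0))
print('cam',-b['R'].T@b['t'], b['fx'])
E
```

```text
panel ((334.4795227050781, 217.17405700683594), (49.482269287109375, 55.14906692504883), 6.709836959838867)
[[ 0.48662069 -0.03491774]
 [ 0.65152018 -0.05137821]
 [ 0.63832777 -0.19928869]
 [ 0.47322829 -0.17963468]] [ 0.56242423 -0.11630483]Traceback (most recent call last):
  File "<stdin>", line 14, in <module>
  File "<stdin>", line 9, in biggest
ValueError: max() iterable argument is empty
```

View pics/crop.png

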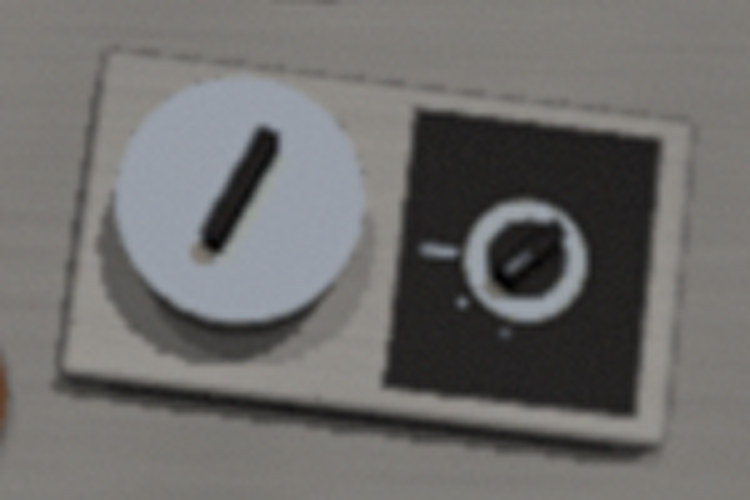

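The crop confirms the white lid, at full px (277,206), sitting on the canister; its bar runs from lower left to upper right. The index line is at full px (318,215) and the knob pointer is toward lower left. Next I move over the knob and refine with the wrist camera.

```bash
cat > m.py <<'E'
from h import *
import sys
def biggest(m):
    cs,_=cv2.findContours(m.astype(np.uint8),cv2.RETR_EXTERNAL,cv2.CHAIN_APPROX_NONE); return max(cs,key=cv2.contourArea)
E
python3 - <<'E'
from m import *
import pickle;a,b=pickle.load(open('c.pkl','rb'))
I=b['image'].astype(int); g=I.max(2)
def roi(r0,r1,c0,c1):
    m=np.zeros(g.shape,bool);m[r0:r1,c0:c1]=1;return m
print(I[195,262],I[240,290],I[190,320])
m=(I[...,2]-I[...,0]>5)&(g>120)&roi(172,240,243,310); c=biggest(m);h=cv2.convexHull(c)
L=np.array([onz(b,*p[0],0.138)[:2] for p in h],np.float32)
print('lid',cv2.minEnclosingCircle(L))
m2=np.zeros(g.shape,np.uint8);cv2.drawContours(m2,[h],-1,1,-1);m2=cv2.erode(m2,np.ones((5,5)))
r=cv2.minAreaRect(biggest((g<70)&(m2>0)));P=np.array([onz(b,*p,0.17)[:2] for p in cv2.boxPoints(r)]);print('bar',P,P.mean(0))
m=(g>110)&roi(203,232,320,350);r=cv2.minAreaRect(cv2.convexHull(biggest(m)));print('plate',r,onz(b,*r[0],0.056))
c=biggest((g>90)&roi(211,219,313,321));r=cv2.minAreaRect(c);P=np.array([onz(b,*p,0.05)[:2] for p in cv2.boxPoints(r)]);print('mark',P,P.mean(0))
o=sensors.get_obs()
from scipy.spatial.transform import Rotation as Ro
print(Ro.from_euler('xyz',o['tool_rot'],degrees=True).as_matrix().round(3))
w=cam('wrist');print('wristcam',-w['R'].T@w['t'],w['R'].round(2),w['fx'])
E
```

```text
[151 157 167] [145 141 136] [31 31 32]
lid ((0.5784984230995178, 0.05342207849025726), 0.06926324218511581)
bar [[0.54746612 0.07576997]
 [0.61083539 0.04267028]
 [0.60446629 0.03104914]
 [0.54121208 0.06422668]] [0.57599497 0.05342902]
plate ((334.7500305175781, 216.75003051757812), (23.33452033996582, 22.62741470336914), 45.0) [ 0.56182037 -0.11601998  0.056     ]
mark [[ 0.56947815 -0.05806494]
 [ 0.56989819 -0.07287607]
 [ 0.5668974  -0.0729123 ]
 [ 0.56647868 -0.05810683]] [ 0.5681881  -0.06549004]
[[ 0.915  0.403 -0.001]
 [ 0.403 -0.915  0.002]
 [-0.    -0.002 -1.   ]]
wristcam [ 0.32206669 -0.56770357  0.38293668] [[ 0.4  -0.92 -0.  ]
 [-0.89 -0.39  0.24]
 [-0.22 -0.1  -0.97]] 342.30903870826023
```

Call:
drive_tool(moves=[{"x": 40, "y": -27, "rz": -0.17, "fingers": -1}, {"x": 82, "y": -55, "rz": -0.34, "fingers": -1}, {"x": 125, "y": -85, "rz": -0.51, "fingers": -1}, {"x": 167, "y": -113, "rz": -0.68, "fingers": -1}, {"x": 210, "y": -142, "rz": -0.85, "fingers": -1}, {"x": 252, "y": -171, "rz": -1.02, "fingers": -1}, {"x": 295, "y": -200, "rz": -1.19, "fingers": -1}, {"x": 337, "y": -229, "rz": -1.36, "fingers": -1}, {"x": 380, "y": -258, "rz": -1.53, "fingers": -1}, {"x": 422, "y": -286, "rz": -1.7, "fingers": -1}, {"x": 450, "y": -305, "rz": -1.85, "fingers": -1}, {"x": 467, "y": -317, "rz": -1.92, "fingers": -1}, {"x": 467, "y": -317, "rz": -1.92, "fingers": -1}, {"x": 467, "y": -317, "rz": -1.92, "fingers": -1}])

```text
invalid input at $.moves[0]: expected keys x, y, z, rx, ry, rz, fingers
```

```bash
python3 - <<'E'
from m import *
import pickle
w=cam('wrist');pickle.dump(w,open('w1.pkl','wb'))
cv2.imwrite('pics/w1.png',w['image'][:,:,::-1])
o=sensors.get_obs();print(o['time_s'],o['tool_pos'],o['tool_rot'],o['qpos'])
print(proj(w,[.562,-.116,.094]),proj(w,[.568,-.0655,.05]))
E
```

```text
0.2 [ 0.26179364 -0.59460657  0.22990157] [-1.79934982e+02  2.89440805e-03  2.37658115e+01] [67.04222282 18.42163007 -4.0158742  83.14723295  1.2933776  78.54126442
 -3.2611053 ]
[123.43920364 -10.13710699] [ 64.49969382 -79.29232526]
```

View pics/w1.png

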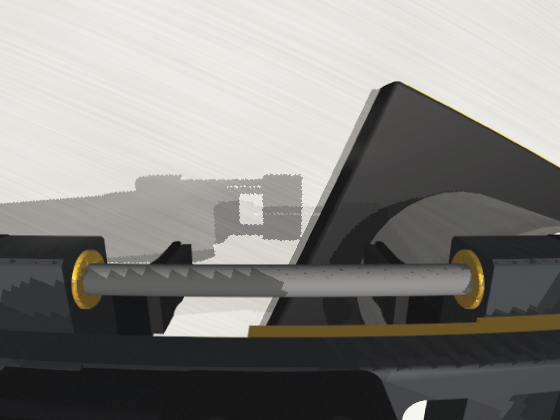

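The move was refused because every row needs all the keys. The picture shows that the wrist camera looks ahead of the gripper (image up = tool +x), so I'll hover short of the knob.

Call:
drive_tool(moves=[{"x": 45, "y": -21, "z": 0, "rx": 0, "ry": 0, "rz": -0.17, "fingers": -1}, {"x": 90, "y": -42, "z": 0, "rx": 0, "ry": 0, "rz": -0.34, "fingers": -1}, {"x": 135, "y": -63, "z": 0, "rx": 0, "ry": 0, "rz": -0.51, "fingers": -1}, {"x": 180, "y": -84, "z": 0, "rx": 0, "ry": 0, "rz": -0.68, "fingers": -1}, {"x": 225, "y": -105, "z": 0, "rx": 0, "ry": 0, "rz": -0.85, "fingers": -1}, {"x": 270, "y": -126, "z": 0, "rx": 0, "ry": 0, "rz": -1.02, "fingers": -1}, {"x": 315, "y": -147, "z": 0, "rx": 0, "ry": 0, "rz": -1.19, "fingers": -1}, {"x": 360, "y": -168, "z": 0, "rx": 0, "ry": 0, "rz": -1.36, "fingers": -1}, {"x": 405, "y": -189, "z": 0, "rx": 0, "ry": 0, "rz": -1.53, "fingers": -1}, {"x": 450, "y": -210, "z": 0, "rx": 0, "ry": 0, "rz": -1.7, "fingers": -1}, {"x": 480, "y": -224, "z": 0, "rx": 0, "ry": 0, "rz": -1.85, "fingers": -1}, {"x": 499, "y": -233, "z": 0, "rx": 0, "ry": 0, "rz": -1.92, "fingers": -1}, {"x": 499, "y": -233, "z": 0, "rx": 0, "ry": 0, "rz": -1.92, "fingers": -1}, {"x": 499, "y": -233, "z": 0, "rx": 0, "ry": 0, "rz": -1.92, "fingers": -1}])

```text
time_s: 1.95
tool_pos: [0.6238, -0.1827, 0.2304]
tool_rot: [-179.9, 0.0, 133.6]
force: [1.1, -0.2, -0.4]
grip_width: 0.0869
grasp_force: 0.0
```

```bash
python3 - <<'E'
from m import *
import pickle
w=cam('wrist');pickle.dump(w,open('w1.pkl','wb'))
cv2.imwrite('pics/w2.png',w['image'][:,:,::-1])
o=sensors.get_obs();print(o['time_s'],o['tool_pos'],o['tool_rot'],o['qpos'])
print(proj(w,[.562,-.116,.094]),proj(w,[.568,-.0655,.05]))
E
```

```text
2.0 [ 0.62374641 -0.18287067  0.23043071] [-1.79907929e+02  2.36846823e-02  1.33546384e+02] [ 39.25212438  21.55403827 -33.2092683   82.18238223  11.88562128
  79.78808748  49.31893606]
[278.53959552  97.49960888] [320.98066723  65.53336518]
```

View pics/w2.png

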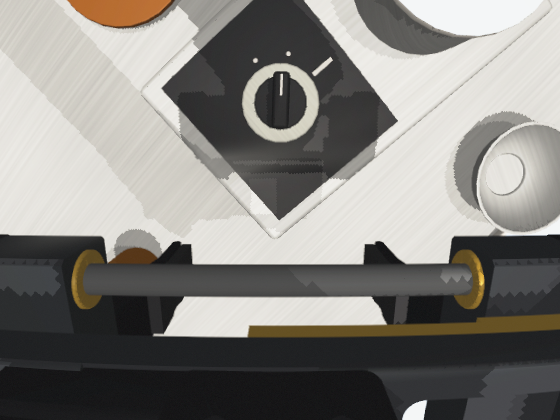

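The wrist view shows the knob plate at (281,102), the white pointer line at (281,84) pointing up, the index line at (322,66) and the two dots at (255,61) and (288,54). Measuring those now.

```bash
python3 - <<'E'
from m import *
import pickle;w=pickle.load(open('w1.pkl','rb'))
I=w['image'].astype(int);g=I.min(2)
def roi(r0,r1,c0,c1):
    m=np.zeros(g.shape,bool);m[r0:r1,c0:c1]=1;return m
def line(c,z):
    P=np.array([onz(w,*p[0],z)[:2] for p in c],np.float32);r=cv2.minAreaRect(P)
    vx,vy,x,y=cv2.fitLine(P,cv2.DIST_L2,0,.01,.01).ravel();return r,np.degrees(np.arctan2(vy,vx)),P.mean(0)
h=cv2.convexHull(biggest((g>140)&roi(58,148,238,312)));h=h
L=np.array([onz(w,*p[0],.056)[:2] for p in h],np.float32);print('plate',cv2.minEnclosingCircle(L),cv2.fitEllipse(L))
print('mark',line(biggest((g>140)&roi(56,78,313,335)),.05))
print('ptr',line(biggest((g>110)&roi(72,97,274,288)),.094))
E
```

```text
plate ((0.564060389995575, -0.11623987555503845), 0.035328883677721024) ((0.56412273645401, -0.11607417464256287), (0.06976282596588135, 0.07024142146110535), 95.62545776367188)
mark (((0.5689670443534851, -0.0651610791683197), (0.021683238446712494, 0.004094391129910946), 84.21311950683594), np.float32(84.13295), array([ 0.56899416, -0.06514692], dtype=float32))
ptr (((0.5564687848091125, -0.10729856044054031), (0.0016187364235520363, 0.016314974054694176), 43.59427261352539), np.float32(-47.04521), array([ 0.55630076, -0.10717921], dtype=float32))
```

Call:
drive_tool(force=15, moves=[{"x": 30, "y": 1, "z": 30, "rx": 0, "ry": 0, "rz": 0, "fingers": -1}, {"x": 70, "y": 2, "z": 55, "rx": 0, "ry": 0, "rz": 0, "fingers": -1}, {"x": 89.5, "y": 2.4, "z": 90, "rx": 0, "ry": 0, "rz": 0, "fingers": -1}, {"x": 89.5, "y": 2.4, "z": 125, "rx": 0, "ry": 0, "rz": 0, "fingers": -1}, {"x": 89.5, "y": 2.4, "z": 145, "rx": 0, "ry": 0, "rz": 0, "fingers": -0.5}, {"x": 89.5, "y": 2.4, "z": 154, "rx": 0, "ry": 0, "rz": 0, "fingers": 0}, {"x": 89.5, "y": 2.4, "z": 154, "rx": 0, "ry": 0, "rz": 0, "fingers": 0.4}, {"x": 89.5, "y": 2.4, "z": 154, "rx": 0, "ry": 0, "rz": 0, "fingers": 1}, {"x": 89.5, "y": 2.4, "z": 154, "rx": 0, "ry": 0, "rz": 0, "fingers": 1}, {"x": 89.5, "y": 2.4, "z": 154, "rx": 0, "ry": 0, "rz": 0, "fingers": 1}, {"x": 89.5, "y": 2.4, "z": 154, "rx": 0, "ry": 0, "rz": 0, "fingers": 1}])

```text
time_s: 3.38
tool_pos: [0.5646, -0.1143, 0.0768]
tool_rot: [180.0, 0.0, 133.8]
force: [-1.0, -0.2, -0.5]
grip_width: 0.0247
grasp_force: 0.0
```

Call:
drive_tool(force=15, moves=[{"x": 0, "y": -1.7, "z": 0.5, "rx": 0, "ry": 0, "rz": 0, "fingers": 1}, {"x": 0, "y": -1.7, "z": 0.5, "rx": 0, "ry": 0, "rz": 0, "fingers": 1}, {"x": 0, "y": -1.7, "z": 0.5, "rx": 0, "ry": 0, "rz": 0, "fingers": 1}, {"x": 0, "y": -1.7, "z": 0.5, "rx": 0, "ry": 0, "rz": 0, "fingers": 1}])

```text
time_s: 3.88
tool_pos: [0.5631, -0.1156, 0.0761]
tool_rot: [-180.0, 0.0, 133.8]
force: [-1.3, 0.7, 2.1]
grip_width: 0.0141
grasp_force: 15.0
```

Call:
drive_tool(moves=[{"x": 0, "y": 0, "z": 0, "rx": 0, "ry": 0, "rz": 0.12, "fingers": 1}, {"x": 0, "y": 0, "z": 0, "rx": 0, "ry": 0, "rz": 0.25, "fingers": 1}, {"x": 0, "y": 0, "z": 0, "rx": 0, "ry": 0, "rz": 0.38, "fingers": 1}, {"x": 0, "y": 0, "z": 0, "rx": 0, "ry": 0, "rz": 0.51, "fingers": 1}, {"x": 0, "y": 0, "z": 0, "rx": 0, "ry": 0, "rz": 0.64, "fingers": 1}, {"x": 0, "y": 0, "z": 0, "rx": 0, "ry": 0, "rz": 0.76, "fingers": 1}, {"x": 0, "y": 0, "z": 0, "rx": 0, "ry": 0, "rz": 0.866, "fingers": 1}, {"x": 0, "y": 0, "z": 0, "rx": 0, "ry": 0, "rz": 0.866, "fingers": 1}, {"x": 0, "y": 0, "z": 0, "rx": 0, "ry": 0, "rz": 0.866, "fingers": 1}])

```text
time_s: 5.0
tool_pos: [0.5642, -0.1153, 0.0761]
tool_rot: [179.9, -0.0, 84.3]
force: [3.0, 0.2, -1.2]
grip_width: 0.014
grasp_force: 15.0
```

Call:
drive_tool(moves=[{"x": 0, "y": 0, "z": 0, "rx": 0, "ry": 0, "rz": 0, "fingers": 0}, {"x": 0, "y": 0, "z": 0, "rx": 0, "ry": 0, "rz": 0, "fingers": -0.5}, {"x": 0, "y": 0, "z": 0, "rx": 0, "ry": 0, "rz": 0, "fingers": -1}, {"x": 0, "y": 0, "z": -40, "rx": 0, "ry": 0, "rz": 0, "fingers": -1}, {"x": 0, "y": 0, "z": -90, "rx": 0, "ry": 0, "rz": 0, "fingers": -1}, {"x": -40, "y": 0, "z": -140, "rx": 0, "ry": 0, "rz": 0, "fingers": -1}, {"x": -90, "y": 0, "z": -160, "rx": 0, "ry": 0, "rz": 0, "fingers": -1}, {"x": -90, "y": 0, "z": -160, "rx": 0, "ry": 0, "rz": 0, "fingers": -1}, {"x": -90, "y": 0, "z": -160, "rx": 0, "ry": 0, "rz": 0, "fingers": -1}, {"x": -90, "y": 0, "z": -160, "rx": 0, "ry": 0, "rz": 0, "fingers": -1}])

```text
time_s: 6.25
tool_pos: [0.554, -0.2031, 0.2352]
tool_rot: [-179.9, -0.1, 84.3]
force: [-0.1, 0.3, 0.1]
grip_width: 0.0866
grasp_force: 0.0
```

```bash
python3 - <<'E'
from m import *
import pickle
w=cam('wrist');pickle.dump(w,open('w2.pkl','wb'))
cv2.imwrite('pics/w3.png',w['image'][:,:,::-1])
o=sensors.get_obs();print(o['time_s'],o['tool_pos'],o['tool_rot'],o['qpos'])
E
```

```text
6.3 [ 0.55405398 -0.20319183  0.23523785] [-1.79918106e+02 -4.75974488e-02  8.43023779e+01] [ 38.46837416  12.55793605 -24.30739049  90.8664558    5.21885031
  77.79590348   7.86561211]
```

View pics/w3.png

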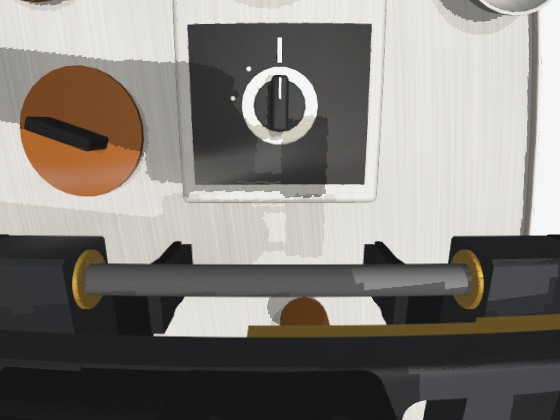

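The pointer at (280,88) and the index line at (280,50) are in line. I'll check the angle numerically and move on to the lid.

Call:
drive_tool(moves=[{"x": 30, "y": 11, "z": -10, "rx": 0, "ry": 0, "rz": -0.15, "fingers": -1}, {"x": 60, "y": 22, "z": -25, "rx": 0, "ry": 0, "rz": -0.31, "fingers": -1}, {"x": 90, "y": 33, "z": -25, "rx": 0, "ry": 0, "rz": -0.47, "fingers": -1}, {"x": 120, "y": 44, "z": -25, "rx": 0, "ry": 0, "rz": -0.63, "fingers": -1}, {"x": 150, "y": 55, "z": -25, "rx": 0, "ry": 0, "rz": -0.79, "fingers": -1}, {"x": 180, "y": 66, "z": -25, "rx": 0, "ry": 0, "rz": -0.95, "fingers": -1}, {"x": 210, "y": 77, "z": -25, "rx": 0, "ry": 0, "rz": -1.1, "fingers": -1}, {"x": 224, "y": 82, "z": -25, "rx": 0, "ry": 0, "rz": -1.19, "fingers": -1}, {"x": 224, "y": 82, "z": -25, "rx": 0, "ry": 0, "rz": -1.19, "fingers": -1}, {"x": 224, "y": 82, "z": -25, "rx": 0, "ry": 0, "rz": -1.19, "fingers": -1}])

```text
time_s: 7.55
tool_pos: [0.6582, 0.009, 0.2607]
tool_rot: [-179.9, -0.0, 152.2]
force: [-0.0, 0.4, 0.8]
grip_width: 0.087
grasp_force: 0.0
```

```bash
python3 - <<'E'
from m import *
import pickle
w=pickle.load(open('w2.pkl','rb'))
g=w['image'].min(2).astype(int)
def line(c,z):
    P=np.array([onz(w,*p[0],z)[:2] for p in c],np.float32)
    vx,vy,x,y=cv2.fitLine(P,cv2.DIST_L2,0,.01,.01).ravel();return np.degrees(np.arctan2(vy,vx)),P.mean(0)
for (r0,r1,c0,c1),z in (((35,64,272,288),.05),((76,100,274,286),.094)):
    m=np.zeros(g.shape,bool);m[r0:r1,c0:c1]=1;print(line(biggest((g>120)&m),z))
w=cam('wrist');pickle.dump(w,open('w3.pkl','wb'))
cv2.imwrite('pics/w4.png',w['image'][:,:,::-1])
o=sensors.get_obs();print(o['time_s'],o['tool_pos'],o['tool_rot'],o['qpos'])
E
```

```text
(np.float32(83.86618), array([ 0.56894577, -0.06527939], dtype=float32))
(np.float32(83.931725), array([ 0.5655014 , -0.10425241], dtype=float32))
7.6 [0.65822202 0.00846896 0.26083799] [-1.79936908e+02 -9.36684324e-04  1.52210540e+02] [ 25.22184175  22.98816243 -38.52335859  78.10509823  14.21221095
  83.77053872  49.61112337]
```

View pics/w4.png

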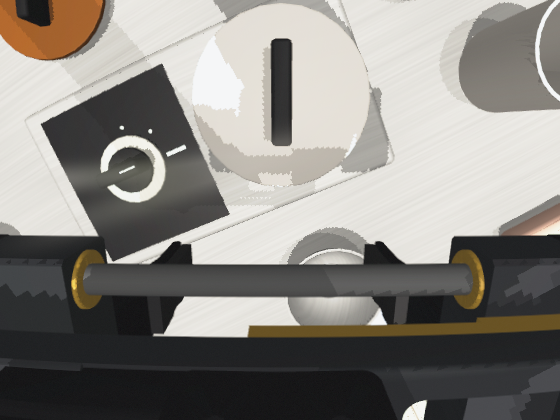

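The lid disc is at (281,95) and its black bar at (282,92), nearly vertical in the image. The knob at (133,169) still points along the index line.

```bash
python3 - <<'E'
from m import *
import pickle
w=pickle.load(open('w3.pkl','rb'))
g=w['image'].max(2).astype(int);
m=np.zeros(g.shape,bool);m[28:155,262:300]=1
c=biggest((g<85)&m);r=cv2.minAreaRect(c);print(r)
for z in(.178,):
  P=np.array([onz(w,*p,z)[:2] for p in cv2.boxPoints(r)]);print(P,P.mean(0),[np.linalg.norm(P[i]-P[i-1]) for i in range(4)])
# far (upper) end and left/right edges lie on top; near face visible?
P=np.array([onz(w,*p[0],.178)[:2] for p in c],np.float32)
q=cv2.minAreaRect(P);print(q)
vx,vy,x,y=cv2.fitLine(P,cv2.DIST_L2,0,.01,.01).ravel();print(np.degrees(np.arctan2(vy,vx)),x,y)
gi=w['image'].min(2); m=np.zeros(g.shape,bool);m[2:188,190:372]=1
E
```

```text
((281.0, 90.5), (103.0, 20.0), 90.0)
[[0.54782721 0.06290499]
 [0.55381871 0.07428778]
 [0.61216034 0.04405889]
 [0.60584257 0.03206457]] [0.57991221 0.05332906] [np.float64(0.06570322242703419), np.float64(0.012863358354900501), np.float64(0.06570792318208718), np.float64(0.013556474508476279)]
((0.5798483490943909, 0.05326934903860092), (0.013356437906622887, 0.0656936913728714), 62.59793472290039)
-27.707626 0.5795063 0.053407915
```

Call:
drive_tool(force=55, moves=[{"x": 45, "y": 1.4, "z": 10, "rx": 0, "ry": 0, "rz": 0, "fingers": -1}, {"x": 80, "y": 2.8, "z": 30, "rx": 0, "ry": 0, "rz": 0, "fingers": -1}, {"x": 90.5, "y": 2.8, "z": 60, "rx": 0, "ry": 0, "rz": 0, "fingers": -1}, {"x": 90.5, "y": 2.8, "z": 90, "rx": 0, "ry": 0, "rz": 0, "fingers": -0.6}, {"x": 90.5, "y": 2.8, "z": 108, "rx": 0, "ry": 0, "rz": 0, "fingers": -0.2}, {"x": 90.5, "y": 2.8, "z": 108, "rx": 0, "ry": 0, "rz": 0, "fingers": 0}, {"x": 90.5, "y": 2.8, "z": 108, "rx": 0, "ry": 0, "rz": 0, "fingers": 0}])

```text
time_s: 8.48
tool_pos: [0.5805, 0.0539, 0.1541]
tool_rot: [179.9, 0.1, 152.3]
force: [0.3, 0.1, 0.1]
grip_width: 0.0549
grasp_force: 0.0
```

Call:
drive_tool(force=55, moves=[{"x": 0, "y": -1, "z": 1, "rx": 0, "ry": 0, "rz": 0, "fingers": 0.3}, {"x": 0, "y": -1, "z": 1, "rx": 0, "ry": 0, "rz": 0, "fingers": 0.6}, {"x": 0, "y": -1, "z": 1, "rx": 0, "ry": 0, "rz": 0, "fingers": 1}, {"x": 0, "y": -1, "z": 1, "rx": 0, "ry": 0, "rz": 0, "fingers": 1}, {"x": 0, "y": -1, "z": 1, "rx": 0, "ry": 0, "rz": 0, "fingers": 1}, {"x": 0, "y": -1, "z": 1, "rx": 0, "ry": 0, "rz": 0, "fingers": 1}, {"x": 0, "y": -1, "z": 1, "rx": 0, "ry": 0, "rz": 0, "fingers": 1}])

```text
time_s: 9.35
tool_pos: [0.5793, 0.0532, 0.1521]
tool_rot: [180.0, 0.0, 152.3]
force: [0.5, 0.4, 0.9]
grip_width: 0.0136
grasp_force: 55.0
```

Call:
drive_tool(moves=[{"x": 0, "y": 0, "z": -1, "rx": 0, "ry": 0, "rz": 0, "fingers": 1}, {"x": 0, "y": 0, "z": -2, "rx": 0, "ry": 0, "rz": 0, "fingers": 1}, {"x": 0, "y": 0, "z": -3, "rx": 0, "ry": 0, "rz": 0, "fingers": 1}, {"x": 0, "y": 0, "z": -4, "rx": 0, "ry": 0, "rz": 0, "fingers": 1}, {"x": 0, "y": 0, "z": -5, "rx": 0, "ry": 0, "rz": 0, "fingers": 1}, {"x": 0, "y": 0, "z": -6, "rx": 0, "ry": 0, "rz": 0, "fingers": 1}, {"x": 0, "y": 0, "z": -8, "rx": 0, "ry": 0, "rz": 0, "fingers": 1}, {"x": 0, "y": 0, "z": -10, "rx": 0, "ry": 0, "rz": 0, "fingers": 1}, {"x": 0, "y": 0, "z": -12, "rx": 0, "ry": 0, "rz": 0, "fingers": 1}, {"x": 0, "y": 0, "z": -14, "rx": 0, "ry": 0, "rz": 0, "fingers": 1}, {"x": 0, "y": 0, "z": -16, "rx": 0, "ry": 0, "rz": 0, "fingers": 1}, {"x": 0, "y": 0, "z": -18, "rx": 0, "ry": 0, "rz": 0, "fingers": 1}, {"x": 0, "y": 0, "z": -20, "rx": 0, "ry": 0, "rz": 0, "fingers": 1}, {"x": 0, "y": 0, "z": -21, "rx": 0, "ry": 0, "rz": 0, "fingers": 1}, {"x": 0, "y": 0, "z": -21, "rx": 0, "ry": 0, "rz": 0, "fingers": 1}, {"x": 0, "y": 0, "z": -21, "rx": 0, "ry": 0, "rz": 0, "fingers": 1}, {"x": 0, "y": 0, "z": -21, "rx": 0, "ry": 0, "rz": 0, "fingers": 1}])

```text
time_s: 11.48
tool_pos: [0.5791, 0.0531, 0.1729]
tool_rot: [-180.0, -0.0, 152.3]
force: [0.6, -0.5, -4.7]
grip_width: 0.0134
grasp_force: 55.0
```

```bash
python3 - <<'E'
from m import *
a=cam('scene');b=cam('top');o=sensors.get_obs();print(o['time_s'],o['tool_pos'],o['tool_rot'],o['force'],o['wrist_torque'],o['grip_width'])
A=cv2.resize(a['image'][150:330,180:400],(660,540),interpolation=cv2.INTER_CUBIC)
cv2.imwrite('pics/fin.png',A[:,:,::-1])
print(proj(a,[.5795,.0533,.15]),proj(a,[.5795,.0533,.13]))
E
```

```text
11.575 [0.57915664 0.05309353 0.17295022] [-1.79991638e+02 -3.91083670e-03  1.52339712e+02] [-0.15947518 -0.38631996 -3.96650405] [ 0.02243511 -0.06820153  0.00887952] 0.013517056472918565
[284.97614367 203.81323023] [284.9824454  209.47321495]
```

View pics/fin.png

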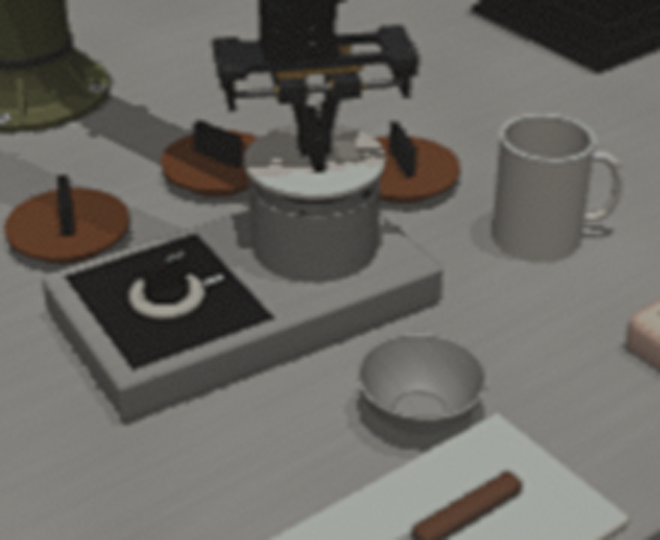

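The lid at crop (315,160) is raised and level, with a gap above the canister; the jug and bowl are unmoved. I'll check the lift height from the lid's edge shift to rule out grip slip.

```bash
python3 - <<'E'
from m import *
import pickle;a0,_=pickle.load(open('c.pkl','rb'));a=cam('scene')
g=lambda c:cv2.cvtColor(c['image'],cv2.COLOR_RGB2GRAY)[205:228].astype(int)
for u in(278,285,292): print(g(a0)[:,u],g(a)[:,u],sep='\n')
# front-rim-edge rows expected, underside front edge of the disc for lifts
o=-a['R'].T@a['t'];d=o[:2]-[.579,.053];d/=np.linalg.norm(d)
for l in (0,.017,.02,.023): print(l,proj(a,[*(np.array([.579,.053])+.07*d),.13+l]))
print(sensors.get_obs()['force'])
E
```

```text
[159 159 159 160 160 159 159 160 159 159 159 159 159 161 158 134  99  70
  63  63  64  69  73]
[104 147 162 164 163 163 164 165 160 129  95  54  47  63  64  69  80  74
  73  74  72  74  73]
[ 32  34  32  30  26  30  29  42 100 154 162 159 159 159 160 152 114  82
  65  64  63  64  70]
[ 27  40  96 158 166 163 163 163 164 151 113  72  45  60  66  68  71  84
  78  76  73  73  74]
[160 159 159 160 160 159 159 159 160 159 160 158 160 161 155 122  92  69
  62  64  65  65  70]
[145 154 163 163 163 163 163 166 159 123  90  53  57  64  63  74  95  83
  72  75  73  73  74]
0 [284.82143881 222.28735688]
0.017 [284.81479422 217.34439964]
0.02 [284.81360468 216.46440085]
0.023 [284.81240997 215.58206639]
[-0.18775311  0.05952132 -4.46754339]
```

```bash
python3 -c "
from h import *
print(workorder.sign_off())"
```

```text
the job is handed in; nothing more can be done
None
```

I turned the vent knob onto the index line (within about 0.1° in the wrist camera), pulled the lid free, and handed the job in with it held level about 21 mm above the rim. I didn't touch the jug, bottle or bowl.

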